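Open the guard of the shim flattener

ROBOT

A 6-joint arm with a two-finger parallel gripper is mounted at the origin on the work surface. World frame = base frame: x ahead of the robot, y to its left, z up, the work surface at z = 0. Lengths are in mm, angles in rad, forces in N, time in s.
With the tool pointing down it reaches from about 350 to 775 mm from the base axis. Payload 7.3 kg.
Tool frame: the origin (TCP) lies midway between the tips of the shut fingers; the grasp point (between the pads) lies 19 mm behind it; z points along the fingers, y is the direction in which the jaws open and shut (so a half turn about z gives the same grasp; the last joint's range is limited). The gripper opens to 92 mm and grips with 3 to 60 N. Pads are 19 mm wide; open, the fingers measure 130 mm over their backs; the gripper's body (75 mm by 190 mm) begins 47 mm behind the grasp point.
Start: joints at [-1.381, 0.342, 1.524, -0, 1.275, -0.146], TCP at [173.023, -495.689, 226.741] pointing down, gripper open.
Joint ranges: [-2.53, 2.53], [-0.77, 2.02], [0.04, 2.7], [-1, 4.14], [0.28, 2.66], [-3.11, 3.11]. Speed limits (rad/s): [2.57, 2.57, 3.14, 3.14, 3.14, 3.14].

INTERFACE

Orientations are given as [roll, pitch, yaw] about the fixed x, y, z axes, in that order (R = Rz(yaw) Ry(pitch) Rx(roll)).
In Python, from plant import sensors, imaging, ticket gives the robot as it stands. The module is installed in compiled form; this text tells all that it offers.
- The arm moves only by the tool arm_command, never from a script. Its argument "increments" is one flat list of numbers, 5 for each row, row after row: the closure, from 0 (fully open) to 1 (shut), then the shift along the tool's x, y, z in mm, then the turn about the tool's z in degrees. In form: [hand, dx, dy, dz, spin, hand, dx, dy, dz, spin, ...]. A call has 1 to 20 rows; each row is the pose to reach, as a shift and turn from the pose commanded when the call began, along the tool's axes at that moment; what a row does not reach only later rows make up. A row lasts 1/8 s, in which the tool goes at most 62.5 mm and 10.7 degrees, less where a joint would pass 70% of its speed; a pose out of reach is approached as far as the arm can. A call with a gripper value outside its range is refused whole. The fingers move at their own pace and stop on an object; the grip force is fixed at half the most. Time passes only in rows, so rows that repeat a pose let the fingers close. It gives the time, the measured TCP pose, the force and the opening at its end, in the units of the state.
- sensors.get_obs(): the state, without advancing time (a new reading comes with each control period).
- imaging.capture(name): name is "scene" or "top" or "wrist"; returns the picture (480x640x3 uint8, blue, green, red); there is no depth.
- imaging.calibration(name): a dict with "fx", "fy", "cx", "cy" (pixels), "world_to_cam" (4x4, takes a point from world to camera coordinates); the wrist camera has in their place "hand_eye" (4x4, takes a point from camera to tool coordinates, whose origin is the TCP and whose axes are the flange's). Camera axes: x right, y down, z forward; pixel columns grow to the right and rows downward; lengths in mm; the calibration is good to about 2 mm. A picture is of the moment at which its call begins: read the wrist's pose just before it. calibration takes no time and is no camera call.
- ticket.close_job(): hands the job in, once; it reports no verdict.
The state is a dict: "time": time; "joint_positions": joint angles; "dq": joint speeds; "tau": joint torques, N m; "tool_pos": TCP position; "tcp_rot": TCP orientation; "contact_force": force on the tool from outside, world axes, zero at the start; "moment": the same for the moment, N m; "grip_width": finger opening in mm.
Only numpy, scipy, OpenCV 4.12 (cv2) and the standard library are available. Lean on these libraries where they do the work, as an engineer would, in place of code of your own. Each camera call takes 0.05 s, during which the arm holds its last target. There are 200 camera calls.

TASK

Open the shim flattener so that its rolls can be cleaned: first switch its drive off by pressing the raised near end of the wide rocker, at the left-hand end of the row on the control box, fully down. Only then push the counterweighted clear guard up past its balance point, so that it stays open against its stop by itself. Leave the other switches and the loose pieces on the bench as they are.

Things in the scene. Friction and masses are not known exactly. Their poses are not given: they have to be found in the camera images.
- flattener: grey bench machine, three steel rolls between two side plates, fixed to the bench; origin in the middle of its width at bench height; x from the infeed side (nearest the robot) to the back, y left, z up. Base 280 mm long (x -115 to 165), 160 wide; side plates 118 mm high at y = +-75; motor behind. Its place and yaw vary
- guard (a joint): guard angle, rad: 0 = closed on its rests, 1.15 = open on its stop. Balance point near 0.84 rad: below it the guard falls shut, beyond it it falls open. Raising it takes 2 to 4 N at the bar; the hinge is damped. Guard: two aluminium levers, 22 mm deep, at y = +-86 mm in the flattener's frame, clear polycarbonate visor between them, steel counterweights behind the hinge
- guard_bar (a point): middle (centre line) of the guard's front bar, a steel rod 16 mm in diameter, 190 mm long, along the flattener's y. Closed: 241 mm above the bench, 141 mm in front of the hinge line and 141 mm above it (200 mm from it, 45 degrees above level). Opening, it swings up and back, away from the robot. Free space under it down to the infeed table at 62 mm; visor sheet 32 mm behind it
- guard_hinge (a point): middle of the guard's hinge line, fixed, 100 mm above the bench; the hinge runs along the flattener's y
- control_box: grey box 120 x 170 x 55 mm (x, y, z) fixed left or right of the flattener; origin in the middle of its underside, x away from the robot, y left. On top, a row along y of four black rockers: the wide drive rocker (32 wide, 44 long in x) at the left-hand end, y = +52 mm, then three narrow ones (16 x 32) at y = +10, -22, -54 mm; their axes lie along y, 61 mm above the bench
- rocker_drive (a joint): tilt of the wide drive rocker, rad: about +0.2 = on (near end, on the robot's side, raised; far end down), -0.2 = off (near end fully down, its top then 64 mm above the bench). It stays where it is left; it takes about 2 to 3 N to move
- drive_near_end (a point): point on the top face of the wide rocker's near half, 14 mm from its axis; pressing here switches the drive off. On, it stands about 70 mm above the bench
- rocker_b (a joint): tilt of the narrow rocker next to the drive rocker, rad; starts near +0.2 and must stay
- rocker_c (a joint): tilt of the third rocker of the row, rad; starts near -0.2 and must stay
- rocker_d (a joint): tilt of the last (right-hand) rocker, rad; starts near +0.2 and must stay
- mat: grey mat 160 x 180 x 3 mm fixed to the bench on the side opposite the control box
- bar_1: loose copper spacer bar 100 x 14 x 12 mm on the mat, origin in the middle of its underside; bystander
- bar_2: second loose copper spacer bar, same size, on the mat; bystander
- cup: loose clear polycarbonate parts cup, 64 mm across, 60 mm high, on the mat; bystander
- shim_gauge: loose silver aluminium stepped shim gauge 98 x 32 x 18 mm on the bench in front of the flattener; bystander
- jig_block: loose red anodised jig block 60 x 45 mm, 34 mm high, on the bench in front of the control box; bystander
Not all that is in view belongs to the job. What is meant by the control_box is not brown or orange, and is the larger of those in its own colour.

How it is judged:
By the outcome, as a careful person would: the job done as asked, in the order asked, and still so for the second after the job is handed in, with the robot touching nothing.
It also fails if it takes over 53 s, if anything falls off the work surface, if the arm or the gripper's body presses on something with over 40 N, if the wrist force passes 120 N, or if a joint passes its speed limit or range.

## Working session

There is one attempt and no reset: what is moved stays moved. The work goes in short steps, Python scripts to look and compute and a tool call to move; the robot and the scene stay as the last step left them, time stands still between calls to the robot, and variables do not carry over. Pictures are saved under pics/ and viewed, about 8 in all and at most 12, crops included, and the job is handed in when it is done.

Besides the shell and the picture viewer there is one more tool, called after "Call:" as name(argument=value, ...), one argument or row to a line, values as JSON. arm_command: Moves the arm, as the interface text tells. Its arguments: {"type":"object","properties":{"increments":{"type":"array","items":{"type":"number"}}},"required":["increments"]}

```bash
mkdir -p pics
python3 - <<'E'
from plant import sensors, imaging
import cv2, numpy as np
print(sensors.get_obs())
for n in("scene","top"):
    cv2.imwrite(f"pics/{n}0.png",imaging.capture(n)); c=imaging.calibration(n); print(n,{k:np.round(v,3).tolist() for k,v in c.items()})
print(imaging.calibration("wrist"))
E
```

```text
{'time': 0.0, 'joint_positions': array([-1.38099208e+00,  3.42736837e-01,  1.52502153e+00,  1.08795547e-05,
        1.27539954e+00, -1.46002048e-01]), 'dq': array([ 0.00105586,  0.00074671,  0.00024351, -0.0012213 , -0.00038435,
        0.00096797]), 'tau': array([ 5.36514763e-04, -4.31238770e+01, -2.44219941e+01,  7.17448234e-02,
        5.59790013e-02, -1.54530194e-04]), 'tool_pos': array([ 172.94861381, -495.26159137,  226.03606715]), 'tcp_rot': array([-3.14004557e+00, -2.38012022e-04,  3.35802936e-01]), 'contact_force': array([-0.15706762,  0.20846197,  0.65983444]), 'moment': array([-0.00660806, -0.00813678,  0.06982169]), 'grip_width': 91.93507468728838}
scene {'fx': 444.079, 'fy': 444.079, 'cx': 317.829, 'cy': 234.399, 'world_to_cam': [[0.207, 0.978, -0.002, -148.792], [0.831, -0.177, -0.527, -359.073], [-0.516, 0.108, -0.85, 1410.046], [0.0, 0.0, 0.0, 1.0]]}
top {'fx': 529.614, 'fy': 529.614, 'cx': 316.395, 'cy': 244.758, 'world_to_cam': [[0.02, -1.0, -0.0, 57.729], [-0.997, -0.02, -0.073, 551.975], [0.073, 0.002, -0.997, 1618.981], [0.0, 0.0, 0.0, 1.0]]}
{'fx': 370.2272538934586, 'fy': 370.2272538934586, 'cx': 322.8596842739631, 'cy': 238.96992257128213, 'hand_eye': array([[ 8.66552637e-04, -9.56155567e-01, -2.92857955e-01,
         7.85478847e+01],
       [ 9.99999000e-01,  5.01205301e-04,  1.32255766e-03,
        -2.70815420e-01],
       [-1.11778891e-03, -2.92858808e-01,  9.56155044e-01,
        -1.57260750e+02],
       [ 0.00000000e+00,  0.00000000e+00,  0.00000000e+00,
         1.00000000e+00]])}
```

View pics/scene0.png

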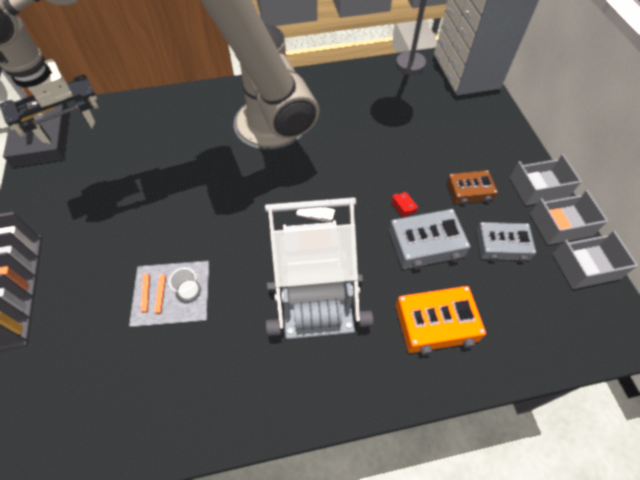

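View pics/top0.png

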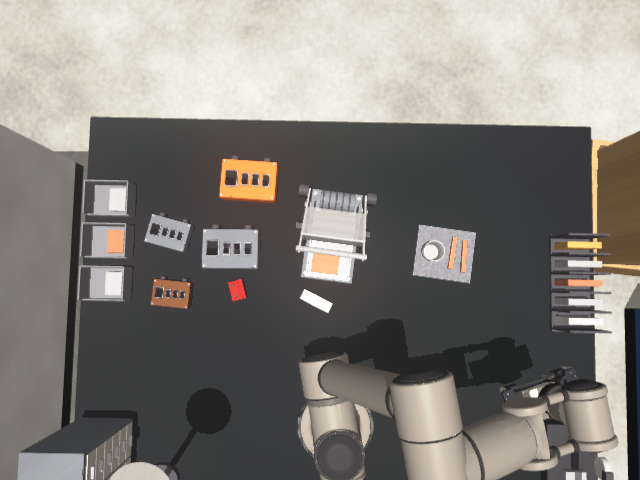

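The scene camera looks from behind the machine. The target box is the larger grey one, at top view (230,248), with its wide rocker at about (212,248). The flattener is at about (333,240), with the guard bar at about row 252. Next I'll measure them.

```bash
cat > h.py <<'E'
import cv2, numpy as np
from plant import sensors, imaging
from scipy.spatial.transform import Rotation as R
def cam(n,obs=None):
    c=imaging.calibration(n); K=np.array([[c['fx'],0,c['cx']],[0,c['fy'],c['cy']],[0,0,1]])
    if n!='wrist': return K,c['world_to_cam']
    T=np.eye(4); T[:3,:3]=R.from_euler('xyz',obs['tcp_rot']).as_matrix(); T[:3,3]=obs['tool_pos']
    return K,np.linalg.inv(T@c['hand_eye'])
def ray(C,uv,z):
    K,W=C; M=W[:3,:3]; o=-M.T@W[:3,3]; d=M.T@np.linalg.inv(K)@[uv[0],uv[1],1]
    return o+d*(z-o[2])/d[2]
def proj(C,p):
    q=C[1][:3,:3]@p+C[1][:3,3]; q=C[0]@q; return q[:2]/q[2]
E
python3 - <<'E'
from h import *
im=cv2.imread('pics/top0.png'); s=cv2.imread('pics/scene0.png')
C=cam('top')
g=im[225:272,198:262]; m=(g.max(2)<45).astype(np.uint8)
n,l,st,ce=cv2.connectedComponentsWithStats(m)
for i in range(1,n):
    if 25<st[i,4]<400: print(st[i],ce[i]+[198,225],ray(C,ce[i]+[198,225],66).round(1))
a=cv2.resize(im[175:290,195:385],None,fx=4.2,fy=4.2,interpolation=2)
cv2.imwrite('pics/a.png',a[:, :800])
b=cv2.resize(s[190:345,250:480],None,fx=3.4,fy=3.4,interpolation=2)
cv2.imwrite('pics/b.png',b[:600,:800])
E
```

```text
(no output)
```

View pics/a.png

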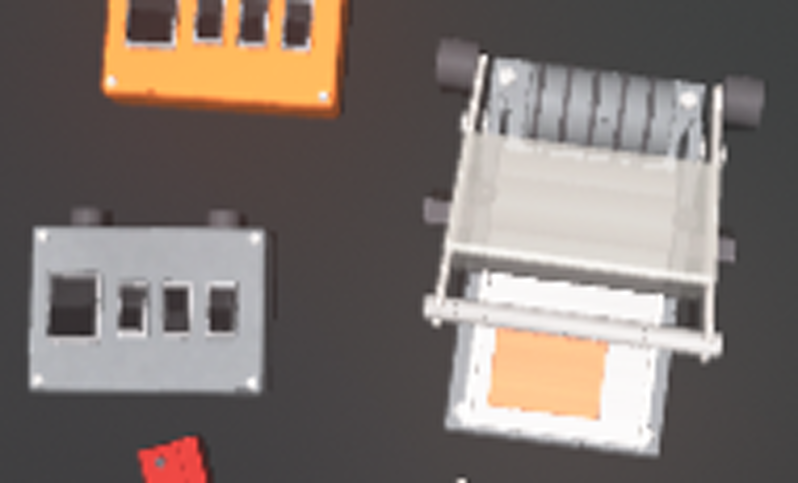

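View pics/b.png

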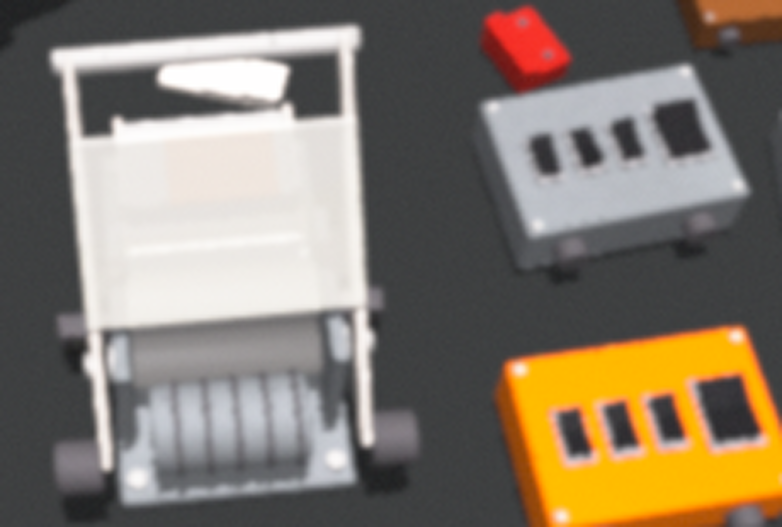

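Top crop: box top screws at (41,235), (255,238), (36,381) and (252,382), and the wide rocker frame at (75,304). Bar ends are (433,307) and (712,345). The rear crop shows the same bar ends at (58,57) and (353,37).

Run:
```python
from h import *
T=cam('top');S=cam('scene')
A=lambda x,y:(195+x/4.2,175+y/4.2)
B=lambda x,y:(250+x/3.4,190+y/3.4)
for p in [(41,235),(255,238),(36,381),(252,382)]: print('screw',ray(T,A(*p),55).round(1))
for p in [(488,105),(686,68),(540,226),(740,186)]: print('screwS',ray(S,B(*p),55).round(1))
for p in [(75,304),(131,307),(177,307),(222,308)]: print('rocker',ray(T,A(*p),61).round(1))
print('rockerS',ray(S,B(682,128),61).round(1))
def tri(a,b):
    X=cv2.triangulatePoints(T[0]@T[1][:3],S[0]@S[1][:3],np.array(a,float).reshape(2,1),np.array(b,float).reshape(2,1)); return (X[:3]/X[3]).ravel().round(1)
print('bar L/R top',ray(T,A(433,307),241),ray(T,A(712,345),241))
print('scene L/R', ray(S,B(353,37),241),ray(S,B(58,57),241))
print(tri(A(433,307),B(353,37)),tri(A(712,345),B(58,57)))
```

```text
screw [583.4 408.3  55. ]
screw [584.3 253.6  55. ]
screw [477.9 408.2  55. ]
screw [480.3 252.8  55. ]
screwS [478.3 250.1  55. ]
screwS [477.3 409.   55. ]
screwS [586.5 255.9  55. ]
screwS [585.  409.5  55. ]
rocker [533.5 380.8  61. ]
rocker [532.2 340.5  61. ]
rocker [532.9 307.5  61. ]
rocker [532.8 275.2  61. ]
rockerS [531.8 383.3  61. ]
bar L/R top [524.58751398 117.1050942  241.        ] [503.90585926 -60.93583709 241.        ]
scene L/R [524.34049614 119.93645388 241.        ] [500.93531375 -63.46832708 241.        ]
[524.8 118.1 242.2] [503.6 -61.8 244.3]
```

Both views agree:
- Bar centre is about (514, 28, 242), flattener yaw is about -0.118, and the hinge is at about (654, 12).
- The near end of the drive rocker is at about (518, 382, 70), with box yaw close to 0.

I'll carry the tool, fingers shut and yaw matched to the bar, around the front at height to above the rocker.

Call:
arm_command(
  increments=[1, 262, -63, -75, 10, 1, 262, -63, -75, 20, 1, 262, -63, -75, 26, 1, 262, -63, -75, 26, 1, 262, -63, -75, 26, 1, 415, -380, -94, 26, 1, 415, -380, -94, 26, 1, 415, -380, -94, 26, 1, 415, -380, -94, 26, 1, 415, -380, -94, 26, 1, 415, -380, -94, 26, 1, 607, -718, -24, 26, 1, 607, -718, -24, 26, 1, 607, -718, -24, 26, 1, 607, -718, -24, 26, 1, 607, -718, -24, 26, 1, 607, -718, -24, 26, 1, 607, -718, -24, 26, 1, 607, -718, -24, 26, 1, 607, -718, -24, 26],
)

```text
time: 2.6
tool_pos: [509.5, 381.4, 250.6]
tcp_rot: [3.141, 0.0, -0.118]
contact_force: [-1.1, -0.9, -0.0]
grip_width: 0.2
```

Run:
```python
from h import *
o=sensors.get_obs(); im=imaging.capture('wrist'); C=cam('wrist',o)
print(o['time'],o['tool_pos'],o['tcp_rot'],o['joint_positions'],o['grip_width'])
for p in [(518,382,70),(532,382,61),(o['tool_pos'][0],o['tool_pos'][1],70)]: print(proj(C,np.array(p,float)).round(0))
cv2.imwrite('pics/w1.png',im)
```

```text
2.6 [509.48346411 381.36686602 250.64474084] [ 3.14088313e+00  2.34107421e-04 -1.18434278e-01] [ 5.22440370e-01  5.39328695e-01  1.14316140e+00 -4.31424073e-04
  1.45971445e+00  2.21171885e+00] 0.20864921669812997
[320. 205.]
[319. 188.]
[322. 214.]
```

View pics/w1.png

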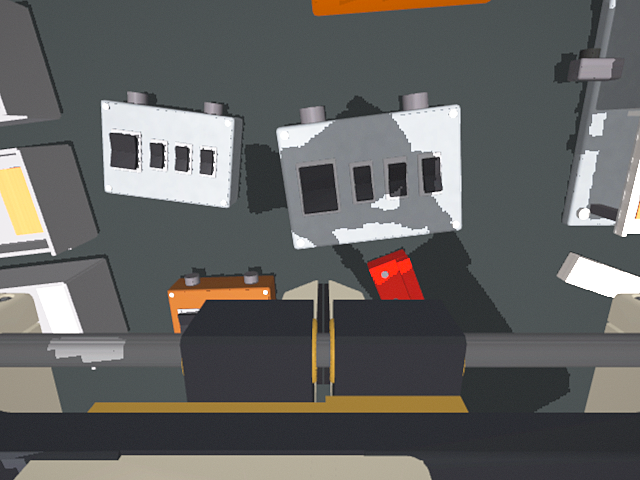

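The wrist view shows the wide rocker centred at about (319,188), exactly where it was predicted. Going down now.

Call:
arm_command(
  increments=[1, 4, -1, 50, 0, 1, 4, -1, 100, 0, 1, 4, -1, 140, 0, 1, 4, -1, 165, 0, 1, 4, -1, 172, 0, 1, 4, -1, 175, 0, 1, 4, -1, 178, 0, 1, 4, -1, 180, 0, 1, 4, -1, 182, 0, 1, 4, -1, 184, 0, 1, 4, -1, 184, 0],
)

```text
time: 4.03
tool_pos: [513.5, 382.9, 66.6]
tcp_rot: [-3.142, 0.0, -0.118]
contact_force: [-0.9, -0.4, 0.8]
grip_width: 0.4
```

Call:
arm_command(
  increments=[1, 0, 0, 1, 0, 1, 0, 0, 1.5, 0, 1, 0, 0, 2, 0, 1, 0, 0, 2, 0],
)

```text
time: 4.53
tool_pos: [513.7, 382.7, 64.6]
tcp_rot: [3.141, -0.0, -0.118]
contact_force: [-0.3, -0.2, 1.3]
grip_width: 0.6
```

Call:
arm_command(
  increments=[1, 0, 0, 0.5, 0, 1, 0, 0, 1, 0, 1, 0, 0, 1.5, 0, 1, 0, 0, 2, 0, 1, 0, 0, 2, 0],
)

```text
time: 5.15
tool_pos: [513.7, 382.8, 64.1]
tcp_rot: [-3.141, -0.001, -0.118]
contact_force: [-4.8, -1.4, 11.4]
grip_width: 0.3
```

The force rose to 11 N at z 64.1, so the rocker is on its stop. One more small push, then up for a look.

Call:
arm_command(
  increments=[1, 0, 0, 0.5, 0, 1, 0, 0, 0.8, 0, 1, 0, 0, 0.8, 0, 1, 0, 0, -30, 0, 1, 0, 0, -90, 0, 1, 0, 0, -150, 0, 1, 0, 0, -190, 0, 1, 0, 0, -190, 0, 1, 0, 0, -190, 0],
)

```text
time: 6.28
tool_pos: [513.3, 382.4, 251.5]
tcp_rot: [3.14, 0.001, -0.118]
contact_force: [-1.0, -0.4, 0.3]
grip_width: 0.2
```

Run:
```python
from h import *
o=sensors.get_obs(); a=imaging.capture('wrist'); 
print(o['time'],o['tool_pos'],o['contact_force'])
w=cv2.imread('pics/w1.png')
cv2.imwrite('pics/cmp.png',np.vstack([cv2.resize(x[115:225,265:475],None,fx=2.7,fy=2.7,interpolation=2) for x in (w,a)]))
```

```text
6.275 [513.32882804 382.42676861 251.53031663] [-1.01836805 -0.41269489  0.30045242]
```

View pics/cmp.png

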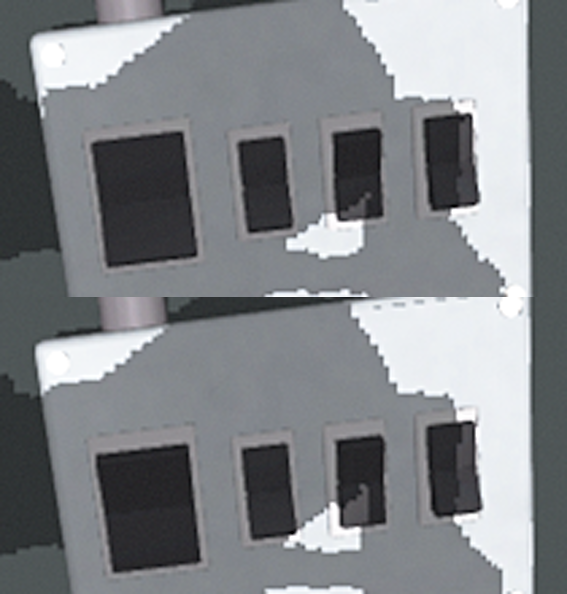

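The near half now slopes down (its face has shifted in its frame) and the other three rockers are unchanged. The 64.1 mm stop height agrees with "off". Next I'll move in front of the bar.

Call:
arm_command(
  increments=[1, 7, 352, 26, 0, 1, 7, 352, 26, 0, 1, 7, 352, 26, 0, 1, 7, 352, 26, 0, 1, 7, 352, 26, 0, 1, 7, 352, 26, 0, 1, 7, 352, 26, 0, 1, 7, 352, 26, 0],
)

```text
time: 7.32
tool_pos: [478.8, 32.8, 225.9]
tcp_rot: [-3.141, 0.002, -0.118]
contact_force: [0.4, 0.2, -0.1]
grip_width: 0.4
```

Run:
```python
from h import *
o=sensors.get_obs(); a=imaging.capture('wrist'); C=cam('wrist',o)
print(o['time'],o['tool_pos'],o['contact_force'])
# predicted bar ends & centre in this view
xf=np.array([.993,-.118,0]);yf=np.array([.118,.993,0]);b=np.array([514,28.3,241])
for k in(-95,0,95):
    q=proj(C,b+k*yf); print(q.round(0)); cv2.circle(a,tuple(int(v) for v in q),3,(0,0,255),-1)
cv2.imwrite('pics/w3.png',a)
h=b+141*xf; t=o['tool_pos']; print('rel flattener', (t-b)@xf,(t-b)@yf)
# TCP increments along guard arc, from pose now
for th in np.arange(0,1.16,.1):
    a_=np.pi/4+th; print(round(th,2), 'barx',round(141-200*np.cos(a_),1),'barz',round(200*np.sin(a_)-141,1))
```

```text
7.325 [478.84854347  32.7940828  225.89737086] [ 0.36830748  0.18426476 -0.12818401]
[560. 238.]
[323. 238.]
[ 86. 238.]
rel flattener -35.43569810221111 0.3147523494624691
0.0 barx -0.4 barz 0.4
0.1 barx 14.4 barz 13.8
0.2 barx 30.5 barz 25.7
0.3 barx 47.7 barz 35.9
0.4 barx 65.8 barz 44.3
0.5 barx 84.7 barz 50.9
0.6 barx 104.1 barz 55.6
0.7 barx 123.9 barz 58.3
0.8 barx 143.9 barz 59.0
0.9 barx 163.9 barz 57.7
1.0 barx 183.6 barz 54.4
1.1 barx 202.9 barz 49.2
```

View pics/w3.png

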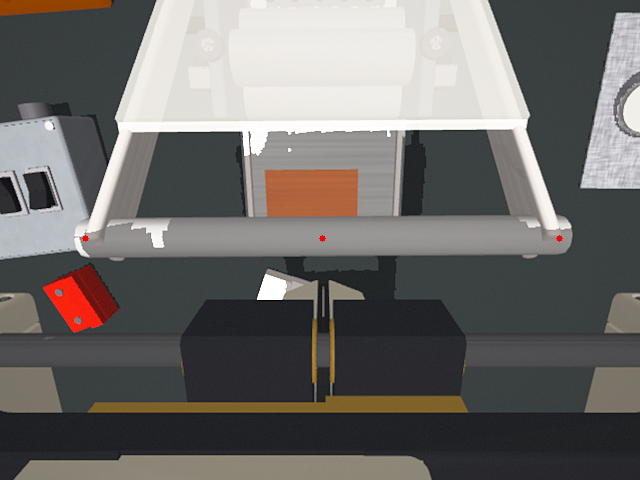

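The bar spans (76–572, 236), matching the predicted dots, and the fingers are in front of its middle. I'll push along the arc, first part only.

Call:
arm_command(
  increments=[1, 10, 0, 0, 0, 1, 16, 0, 0, 0, 1, 20, 0, 0, 0, 1, 27, 0, -7, 0, 1, 34, 0, -14, 0, 1, 42, 0, -20, 0, 1, 50, 0, -25, 0, 1, 59, 0, -31, 0, 1, 67, 0, -36, 0, 1, 76, 0, -40, 0, 1, 85, 0, -44, 0, 1, 85, 0, -44, 0],
)

```text
time: 8.88
tool_pos: [564.5, 22.1, 270.6]
tcp_rot: [3.141, -0.001, -0.118]
contact_force: [-3.0, 0.8, 0.7]
grip_width: -0.0
```

Call:
arm_command(
  increments=[1, 9, 0, -3, 0, 1, 19, 0, -7, 0, 1, 29, 0, -9, 0, 1, 38, 0, -11, 0, 1, 48, 0, -13, 0, 1, 58, 0, -14, 0, 1, 68, 0, -15, 0, 1, 78, 0, -15, 0, 1, 88, 0, -14, 0, 1, 98, 0, -13, 0, 1, 108, 0, -12, 0, 1, 118, 0, -10, 0, 1, 118, 0, -10, 0, 1, 118, 0, -10, 0],
)

```text
time: 10.62
tool_pos: [680.6, 8.5, 280.6]
tcp_rot: [3.142, 0.0, -0.118]
contact_force: [-0.4, 0.1, 0.7]
grip_width: 0.6
```

The force has dropped to zero, so the guard has gone over on its own. Backing off, then checking.

Call:
arm_command(
  increments=[1, -50, 0, 0, 0, 1, -110, 0, -20, 0, 1, -170, 0, -40, 0, 1, -220, 0, -60, 0, 1, -220, 0, -60, 0, 1, -220, 0, -60, 0, 1, -220, 0, -60, 0, 1, -220, 0, -60, 0, 1, -220, 0, -60, 0],
)

```text
time: 11.75
tool_pos: [462.6, 34.3, 340.1]
tcp_rot: [3.141, 0.001, -0.118]
contact_force: [0.4, 0.0, -0.3]
grip_width: 0.6
```

Run:
```python
from h import *
o=sensors.get_obs(); print(o['time'],o['tool_pos'],o['contact_force'])
a=imaging.capture('scene'); S=cam('scene')
xf=np.array([.993,-.118,0]);yf=np.array([.118,.993,0]);hg=np.array([514,28.3,100])+141*xf
for th in(0.84,1.15):
    al=np.pi/4+th
    print(th,[proj(S,hg-200*np.cos(al)*xf+[0,0,200*np.sin(al)]+k*yf).round(0) for k in(-95,95)])
cv2.imwrite('pics/end.png',a[150:380,100:500]); cv2.imwrite('pics/end.png',cv2.resize(a[150:380,100:500],None,fx=2,fy=2))
```

```text
11.75 [462.573589    34.27886762 340.07667872] [ 0.37728025  0.00318792 -0.33776714]
0.84 [array([265., 257.]), array([368., 249.])]
1.15 [array([267., 290.]), array([373., 281.])]
```

View pics/end.png

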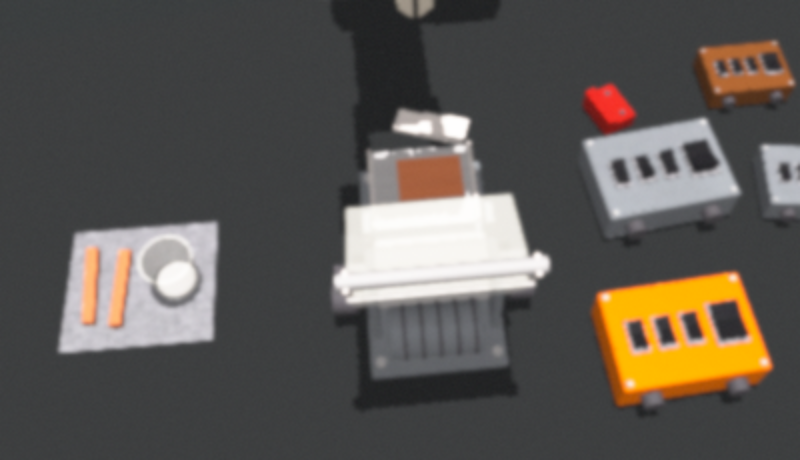

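The bar ends in the full image are at about (271,291) and (370,282). The stop at 1.15 rad predicts (267,290) and (373,281). The guard is open by itself and the loose pieces are where they were, so I'll hand in.

```bash
python3 -c "
from plant import ticket; print(ticket.close_job())"
```

```text
the job is handed in; nothing more can be done
None
```

The drive is switched off and the guard is standing open on its stop. I did them in the order asked and handed the job in at about 12 s on the robot clock, with the robot touching nothing.

- **Drive rocker:** I pressed the near end of the wide rocker with the shut fingers until it met its stop. The fingertips read 64.1 mm with 11 N, which matches the 64 mm given for "off". A close wrist picture afterwards fitted that, though less clearly than the height and force, and showed the other three rockers unchanged.
- **Guard:** I pushed the front bar along its arc with about 3 N. Past the balance point the force dropped to zero, and I backed the arm away. The last picture shows the bar within about 4 pixels of where it should be at 1.15 rad.
- **Loose pieces:** In the last picture the bars, cup, gauge and jig block look undisturbed. I judged this by eye rather than measuring it.

No check failed or disagreed.

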